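# Clamp a bearing housing in its holding fixture

### The job

Load the aluminium bearing housing into the holding fixture on the bench: set it on the plate, slide one of its feet under the overhanging retaining block until it is fully home against the stop, let go, then swing the cam lever shut behind it so that it cannot back out. Ease the finished housing in, never loading it against the fixture or the cam with more than 40 N, and leave the tools and parts lying around where they are.

Things in the scene. Friction and masses are not known exactly. Their poses are not given: they have to be found in the camera images.
- housing_center (a point): Centre of the loose aluminium bearing housing, 29 mm over its underside: round top, cross bore with brass bush, 58 mm tall, about 0.3 kg, upright. Base 90 mm long (own y) x 36 wide (own x), with a foot 21 long, 10 thick at each end; the body between is 48 long. Flat sides 36 mm apart (across x) suit a grasp. Both ends are alike; either foot may go in. z up.
- fixture_seat (a point): Point on the fixture plate's top, under the middle of the housing when it is fully home (housing centre then 29 mm above it). The plate is fixed to the bench: grey, 90 mm wide (own x), 190 long (own y), its top 12 mm over the bench. Own +y is the loading direction, z up. The stop, i.e. the back wall of the pocket, lies 45 mm in +y from this point.
- overhang_edge (a point): Middle of the lower front edge of the overhang, 31 mm in +y from the seat point, 12.5 mm over the plate. It belongs to a steel retaining block, 80 mm wide (x), 24.5 tall over the plate, at the plate's +y end. Below it the pocket, open to -y: 14 mm deep to the stop, 12.5 high, 42 wide, flared to about 50 at its mouth. Axes as the fixture's.
- load_point (a point): Point on the plate's top (12 mm over the bench) 22 mm in -y from the seat point: best place for the middle of the housing's underside when it is set down, clear of the overhang and the open cam (8 mm further in +y or 10 mm in -y still clear them). Axes as the fixture's.
- cam_pivot (a point): Vertical hinge axis of the cam lever at plate height (12 mm over the bench), on the plate's centre line, 87.5 mm in -y from the seat point. The cam's round steel nose, 18 mm wide, reaches 42 mm from this axis, 0.5 to 9.5 mm over the plate. Axes as the fixture's.
- lever_knob (a point): Centre of the upright black knob at the end of the cam lever, 57 mm over the bench and 68 mm from the pivot; the knob is round, revolves freely on its stem, 20 mm thick, 32 mm tall (from 41 to 73 mm over the bench; the lever arm under it tops out at 33 mm), so it can be pinched or pushed from above. Its axes turn with the lever.
- cam_lever (a joint): Cam lever angle, rad, counter-clockwise from above: 0 wide open, shut at 2.09 (end stop 2.14). Handle direction = joint - 2.094, counted counter-clockwise from the plate's +x; so shut it points to +x, with the nose at the housing's rear foot end. Friction hinge (about 2 N at the knob), stays where left. The nose draws the housing in by the last few mm only and jams if it stands further out.
- wrench: Open wrench 205 mm long lying on the bench behind the fixture; leave it.
- bolt: Hex bolt 52 mm long lying on the bench behind the fixture; leave it.
- hex_key: Hex key 87 mm long lying on the bench behind the fixture; leave it.
- tin: Flat round tin, 65 mm across, 23 mm tall, to the right; leave it.
Mind the look-alikes: they are no part of the job. What is shaped like the part that bears housing_center but turquoise is not meant.

How it is judged:
By the outcome, as a careful person would: the job done as asked, in the order asked, and still so for the second after the job is handed in, with the robot touching nothing.
It also fails if it takes over 64 s, if anything falls off the work surface, if the arm or the gripper's body presses on something with over 40 N, if the wrist force passes 120 N, or if a joint passes its speed limit or range.

### The arm

A 6-joint arm with a two-finger parallel gripper is mounted at the origin on a cart in front of the work surface, level with it; the furniture and walls round the work are solid. World frame = base frame: x ahead of the robot, y to its left, z up, the work surface at z = 0. Lengths are in m, angles in rad, forces in N, time in s.
With the tool pointing down it reaches from about 0.25 to 0.725 m from the base axis. Payload 9.7 kg.
Tool frame: the origin (TCP) lies midway between the tips of the shut fingers; the grasp point (between the pads) lies 19 mm behind it (manip.hold_point_z is the distance from the TCP to the grasp point, in m); z points along the fingers, y is the direction in which the jaws open and shut (so a half turn about z gives the same grasp; the last joint's range is limited). The gripper opens to 85 mm and grips with 20 to 120 N. Pads are 22 mm wide; open, the fingers measure 114 mm over their backs; the gripper's body (76 mm by 85 mm) begins 54 mm behind the grasp point. The pads swing forward as they close: fully open they stand 13 mm farther back than shut.
Start: joints at [1.21, 0.087, 0.176, 1.66, 0, 1.571], TCP at [0.194, 0.515, 0.231] pointing down, gripper open.
Joint ranges: [-3.13, 3.13], [-0.85, 1.81], [-1.15, 1.24], [-2.2, 2.28], [-1.44, 1.52], [-3.14, 3.14]. Speed limits (rad/s): [2.22, 2.22, 2.57, 3.14, 3.14, 3.14].

### API

Orientations are given as a unit quaternion [w, x, y, z].
In Python, from station import manip, imaging gives the robot as it stands.
- The arm moves only by the tool drive_tool, never from a script. Its argument "plan" is a list of rows, each an object of numbers: "rx", "ry", "rz": the turn, a rotation vector about the tool's x, y, z in degrees; "x", "y", "z": the shift along the tool's x, y, z in cm; "claw": the gripper command: -1 is fully open, 1 is shut, values between are in proportion. In form: [{"rx": .., "ry": .., "rz": .., "x": .., "y": .., "z": .., "claw": ..}, ...]. A call has 1 to 5 rows; each row is the pose to reach, as a shift and turn from the pose commanded when the call began, along the tool's axes at that moment; what a row does not reach only later rows make up. A row lasts 1/10 s, in which the tool goes at most 50 mm and 8.59 degrees, less where a joint would pass 70% of its speed; a pose out of reach is approached as far as the arm can. A call with a gripper value outside its range is refused whole. The fingers move at their own pace and stop on an object; "newtons" is the grip in N (left out, the last holds). Time passes only in rows, so rows that repeat a pose let the fingers close. It gives the time, the measured TCP pose, the force and the opening at its end, in the units of the state.
- manip.state(): the state, without advancing time (a new reading comes with each control period).
- imaging.grab_frame(name): name is "side" or "top" or "wrist"; returns the picture (420x560x3 uint8, blue, green, red); there is no depth.
- imaging.get_calibration(name): a dict with "intrinsics" (3x3 intrinsics, pixels), "k1" (the pictures are not rectified: a ray, as slopes to the right and down, at radius r is drawn at 1 + k1 r^2 times it, then the intrinsics apply), "rvec" (rotation vector, rad) and "tvec" (3), from world to camera coordinates, as OpenCV has them; the wrist camera has in their place "hand_eye" (4x4, takes a point from camera to tool coordinates, whose origin is the TCP and whose axes are the flange's). Camera axes: x right, y down, z forward; pixel columns grow to the right and rows downward; lengths in m; the calibration is good to about 2 mm. A picture is of the moment at which its call begins: read the wrist's pose just before it. get_calibration takes no time and is no camera call.
- manip.hand_in(): hands the job in, once; it reports no verdict.
The state is a dict: "t": time; "qpos": joint angles; "qvel": joint speeds; "effort": joint torques, N m; "ee_pos": TCP position; "eef_rot": TCP orientation; "contact_force": force on the tool from outside, world axes, zero at the start; "torque": the same for the moment, N m; "finger_gap": finger opening in m.
Only numpy, scipy, OpenCV 4.12 (cv2) and the standard library are available. Lean on these libraries where they do the work, as an engineer would, in place of code of your own. Each camera call takes 0.05 s, during which the arm holds its last target. There are 200 camera calls.

## Working session

There is one attempt and no reset: what is moved stays moved. The work goes in short steps, Python scripts to look and compute and a tool call to move; the robot and the scene stay as the last step left them, time stands still between calls to the robot, and variables do not carry over. Pictures are saved under pics/ and viewed, about 8 in all and at most 12, crops included, and the job is handed in when it is done.

Besides the shell and the picture viewer there is one more tool, called after ">>>" by a JSON object that holds its "method" and its "body", one argument or row to a line. drive_tool: Moves the arm, as the interface text tells. Its arguments: {"type":"object","properties":{"plan":{"type":"array","items":{"type":"object","properties":{"rx":{"type":"number"},"ry":{"type":"number"},"rz":{"type":"number"},"x":{"type":"number"},"y":{"type":"number"},"z":{"type":"number"},"claw":{"type":"number"}}}},"newtons":{"type":"number"}},"required":["plan"]}

```bash
mkdir -p pics; cat > h.py <<'E'
import numpy as np,cv2
from scipy.spatial.transform import Rotation as R
from station import manip,imaging
def cam(name,st=None):
    c=imaging.get_calibration(name);K=np.array(c["intrinsics"])
    if "hand_eye" in c:
        H=np.array(c["hand_eye"]);q=st["eef_rot"];Rt=R.from_quat([q[1],q[2],q[3],q[0]]).as_matrix()
        Rw=Rt@H[:3,:3];o=Rt@H[:3,3]+np.array(st["ee_pos"])
    else:
        Rw=cv2.Rodrigues(np.array(c["rvec"],float))[0].T;o=-Rw@np.array(c["tvec"]).ravel()
    return K,c["k1"],Rw,o
def ray(C,uv):
    K,k1,Rw,o=C
    p=cv2.undistortPoints(np.array([[uv]],float),K,np.array([k1,0,0,0.]))[0,0]
    return o,Rw@np.array([p[0],p[1],1.])
def onz(C,uv,z):
    o,d=ray(C,uv);return o+d*(z-o[2])/d[2]
def proj(C,P):
    K,k1,Rw,o=C
    return cv2.projectPoints(np.array(P,float).reshape(-1,3),cv2.Rodrigues(Rw.T)[0],-Rw.T@o,K,np.array([k1,0,0,0.]))[0][:,0]
E
python3 - <<'E'
from h import *
print(manip.state())
for n in("side","top"):
    cv2.imwrite(f"pics/{n}0.png",imaging.grab_frame(n)); C=cam(n);print(n,C[3],C[2][:,2],C[1])
E
```

```text
{'t': 0.0, 'qpos': array([1.21002935e+00, 8.74587248e-02, 1.75138273e-01, 1.65978390e+00,
       5.21634935e-06, 1.57079418e+00]), 'qvel': array([ 5.45526551e-04, -7.28719308e-04, -9.66022921e-05, -6.29726772e-04,
       -1.30149535e-03, -1.98626641e-03]), 'effort': array([ 7.03304922e-04, -5.20393109e+01,  4.64798176e+01,  1.66295929e-02,
       -1.93119155e-05,  9.09514682e-06]), 'ee_pos': array([0.19406615, 0.51438822, 0.23058593]), 'eef_rot': array([-1.19900462e-04,  1.79405758e-01,  9.83774947e-01, -6.42930826e-04]), 'contact_force': array([-0.0753897 ,  0.44005689, -0.63276603]), 'torque': array([-0.00772719, -0.0528362 , -0.03935174]), 'finger_gap': 0.08557978626744506}
side [ 0.59082036 -0.75148254  0.39733151] [-0.03434934  0.92152855 -0.38678838] -0.10715184448064698
top [0.48020259 0.03334983 1.02014178] [ 0.06441881 -0.00396568 -0.99791507] -0.06493849726366406
```

View pics/top0.png

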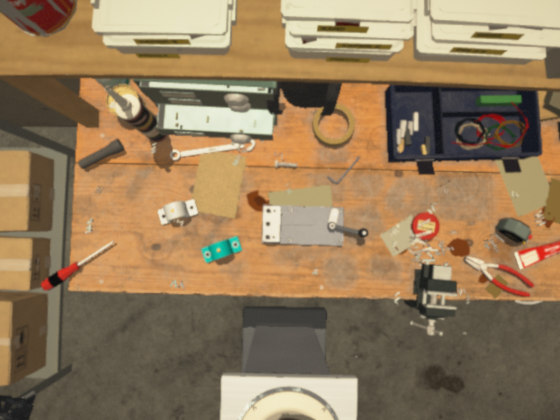

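View pics/side0.png

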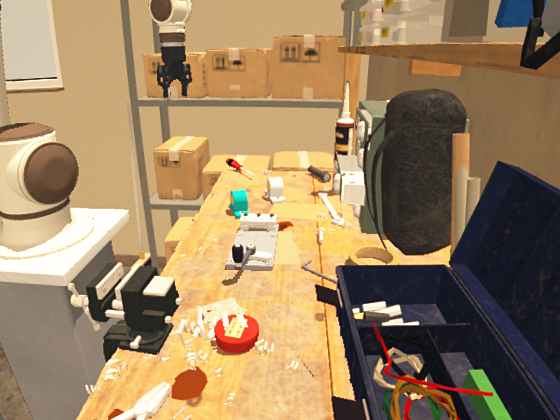

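Top view: silver housing with a bush at (178,211). The turquoise look-alike is at (222,249), the plate at (263–343, 206–245) with its block at the left end, the knob at (363,233) and the pivot near (333,226). The only two candidates for the housing are silver (178,211) and turquoise (222,249), and I choose silver. Next is one close crop of both.

```bash
python3 - <<'E'
from h import *
im=cv2.imread("pics/top0.png")
a=cv2.resize(im[190:250,140:260],None,fx=6,fy=6,interpolation=cv2.INTER_CUBIC)[:,:760]
b=cv2.resize(im[195:255,255:375],None,fx=6,fy=6,interpolation=cv2.INTER_CUBIC)
cv2.imwrite("pics/crop.png",cv2.resize(np.vstack([a[:360],b]),None,fx=.83,fy=.83))
C=cam("top")
for n,uv,z in[("tcp?",None,0),("hous top",(178,210),.058),("plate tr",(343,207),.012),("plate br",(343,245),.012),("block tl",(263,206),.0365),("block bl",(263,243),.0365),("knob",(363,233),.073),("pivot",(333,226),.012)]:
    if uv: print(n,onz(C,uv,z).round(3))
print(proj(C,[[.194,.515,.231],[0,0,0]]))
E
```

```text
hous top [0.532 0.259 0.058]
plate tr [ 0.551 -0.116  0.012]
plate br [ 0.462 -0.117  0.012]
block tl [0.547 0.07  0.036]
block bl [0.463 0.068 0.036]
knob [ 0.491 -0.152  0.073]
pivot [ 0.506 -0.093  0.012]
[[ 13.89363456 384.13460284]
 [287.96952051 442.25360514]]
```

View pics/crop.png

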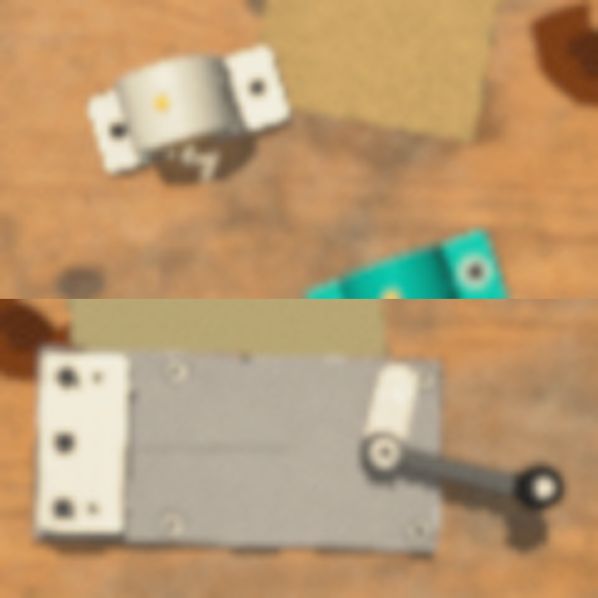

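Silver housing confirmed: foot holes in the crop at (118,130) and (257,87), brass spot on top. The turquoise one is the decoy. The cam is open, nose towards +x.

```bash
cat >> h.py <<'E'
def delta(p,yaw_y,st=None):
    """tool-frame move to put TCP at p with tool down, tool y at world angle yaw_y (deg)"""
    st=st or manip.state();q=st["eef_rot"];Rt=R.from_quat([q[1],q[2],q[3],q[0]])
    a=np.radians(yaw_y);y=np.array([np.cos(a),np.sin(a),0]);z=np.array([0,0,-1.])
    T=R.from_matrix(np.c_[np.cross(y,z),y,z])
    print("shift cm",(Rt.inv().apply(np.array(p)-st["ee_pos"])*100).round(2),"turn deg",np.degrees((Rt.inv()*T).as_rotvec()).round(2))
E
python3 - <<'E'
from h import *
C=cam("top")
a=onz(C,(163.7,216.1),.01);b=onz(C,(191.6,207.5),.01)
m=(a+b)/2;d=b-a;ya=np.degrees(np.arctan2(d[1],d[0]))
print("housing",m,ya+90,np.linalg.norm(d))
f=lambda u,v,z:onz(C,(255+u/4.98,195+(v-298.8)/4.98),z)
tr,br,s1,s2=f(441,359,.012),f(434,552,.012),f(177,372,.012),f(173,525,.012)
tl,bl=f(42,347,.0365),f(37,537,.0365)
print(tr,br,s1,s2,tl,bl,"piv",f(383,452,.03),"knob",f(541,487,.073))
delta([m[0],m[1],.2],ya+90)
c=imaging.get_calibration("wrist");print(np.array(c["hand_eye"]).round(3),c["intrinsics"],manip.hold_point_z)
E
```

```text
housing [0.53082984 0.27118792 0.01      ] 18.503968644126502 0.06858772105878766
[ 0.55101843 -0.11729299  0.012     ] [ 0.46048932 -0.11535683  0.012     ] [0.54195074 0.00670931 0.012     ] [0.47033055 0.0069944  0.012     ] [0.55044545 0.06940991 0.0365    ] [0.46366232 0.06944502 0.0365    ] piv [ 0.5062194  -0.08844808  0.03      ] knob [ 0.49125971 -0.15323729  0.073     ]
shift cm [-40.09 -10.86   3.08] turn deg [-6.000e-02  3.000e-02  5.082e+01]
[[ 0.    -0.948 -0.32   0.082]
 [ 1.     0.     0.     0.   ]
 [-0.    -0.32   0.948 -0.142]
 [ 0.     0.     0.     1.   ]] [[375.90160612   0.         273.25213966]
 [  0.         375.90160612 208.864843  ]
 [  0.           0.           1.        ]] 0.0187
```

>>> {"method": "drive_tool", "body": {
  "plan": [
    {"x": -40, "y": -10.8, "z": 3, "rz": 50.8, "claw": -1},
    {"x": -40, "y": -10.8, "z": 3, "rz": 50.8, "claw": -1},
    {"x": -40, "y": -10.8, "z": 3, "rz": 50.8, "claw": -1},
    {"x": -40, "y": -10.8, "z": 3, "rz": 50.8, "claw": -1},
    {"x": -40, "y": -10.8, "z": 3, "rz": 50.8, "claw": -1}
  ]
}}

```text
$.plan[0]: bad value
```

```bash
python3 - <<'E'
from h import *
print(manip.state()["ee_pos"]);delta([.531,.271,.2],18.5)
E
```

```text
[0.19410658 0.51438369 0.23064716]
shift cm [-40.11 -10.87   3.08] turn deg [-6.000e-02  3.000e-02  5.082e+01]
```

>>> {"method": "drive_tool", "body": {
  "plan": [
    {"rx": 0, "ry": 0, "x": -4.8, "y": -1.3, "z": 0.5, "rz": 8, "claw": -1},
    {"rx": 0, "ry": 0, "x": -9.6, "y": -2.6, "z": 1, "rz": 16, "claw": -1},
    {"rx": 0, "ry": 0, "x": -14.4, "y": -3.9, "z": 1.5, "rz": 24, "claw": -1},
    {"rx": 0, "ry": 0, "x": -19.2, "y": -5.2, "z": 2, "rz": 32, "claw": -1},
    {"rx": 0, "ry": 0, "x": -24, "y": -6.5, "z": 2.5, "rz": 40, "claw": -1}
  ]
}}

```text
t: 0.6
ee_pos: [0.397, 0.3676, 0.2058]
eef_rot: [-0.0, 0.507, 0.862, -0.0]
contact_force: [0.3, 0.5, 0.6]
finger_gap: 0.0853
```

```bash
python3 - <<'E'
from h import *
print(manip.state()["ee_pos"]);delta([.531,.271,.2],18.5)
E
```

```text
[0.39700565 0.36756764 0.20583403]
shift cm [-14.94   7.03   0.58] turn deg [-0.02  0.   10.51]
```

>>> {"method": "drive_tool", "body": {
  "plan": [
    {"rx": 0, "ry": 0, "x": -4.3, "y": 2, "z": 0.3, "rz": 5, "claw": -1},
    {"rx": 0, "ry": 0, "x": -8.6, "y": 4, "z": 0.5, "rz": 10.5, "claw": -1},
    {"rx": 0, "ry": 0, "x": -12.5, "y": 5.8, "z": 0.5, "rz": 10.5, "claw": -1},
    {"rx": 0, "ry": 0, "x": -15, "y": 7, "z": 0.5, "rz": 10.5, "claw": -1},
    {"rx": 0, "ry": 0, "x": -15, "y": 7, "z": 0.5, "rz": 10.5, "claw": -1}
  ]
}}

```text
t: 1.1
ee_pos: [0.5325, 0.2701, 0.2001]
eef_rot: [-0.0, 0.583, 0.812, -0.001]
contact_force: [-0.1, -0.1, 0.3]
finger_gap: 0.0853
```

```bash
python3 - <<'E'
from h import *
st=manip.state();C=cam("wrist",st);im=imaging.grab_frame("wrist");cv2.imwrite("pics/w1.png",im)
print(st["t"],st["ee_pos"],st["qpos"],st["qvel"].round(3))
print(proj(C,[[.531,.271,.058],[.531,.271,.01]]))
E
```

```text
1.1 [0.53246514 0.27011826 0.20005227] [ 4.69751787e-01  1.93430589e-01  2.33950649e-01  1.61272389e+00
 -5.93295923e-04  1.71569123e+00] [ 0.056 -0.029 -0.027  0.01   0.017  0.045]
[[272.00110481 190.92810452]
 [272.18842816 176.40749742]]
```

View pics/w1.png

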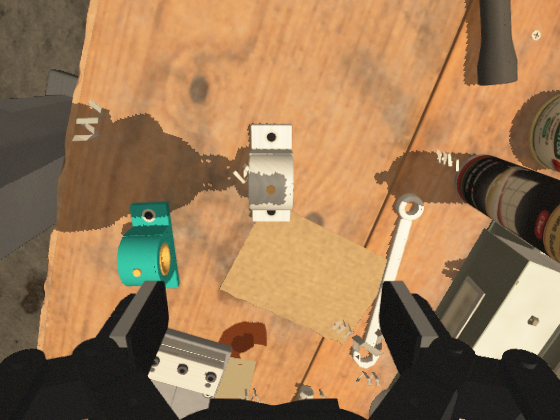

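Wrist view: foot holes of the silver housing at (271,137) and (271,211), long side vertical in the picture, so aligned with tool x. The turquoise part's nearest edge is at column 178, clear of the fingers.

```bash
python3 - <<'E'
from h import *
st=manip.state();C=cam("wrist",st)
a=onz(C,(271.3,137),.01);b=onz(C,(271.2,211.5),.01)
m=(a+b)/2;d=b-a;print(m,np.linalg.norm(d),np.degrees(np.arctan2(d[1],d[0]))+90)
for L,R_ in [((249,165),(292,165))]:
    print(onz(C,(249,141),.01),onz(C,(292,141),.01))
ya=np.degrees(np.arctan2(d[1],d[0]))+90
delta([m[0],m[1],.015],ya)
E
```

```text
[0.52849429 0.272843   0.01      ] 0.06928531213898545 18.520238933238176
[0.49996598 0.29606971 0.01      ] [0.53590704 0.30822248 0.01      ]
shift cm [ 0.23 -0.17 18.53] turn deg [-0.09  0.01  0.15]
```

>>> {"method": "drive_tool", "body": {
  "plan": [
    {"rx": 0, "ry": 0, "rz": 0.1, "x": 0.1, "y": -0.1, "z": 4.8, "claw": -1},
    {"rx": 0, "ry": 0, "rz": 0.1, "x": 0.2, "y": -0.1, "z": 9.5, "claw": -1},
    {"rx": 0, "ry": 0, "rz": 0.1, "x": 0.2, "y": -0.1, "z": 14, "claw": -1},
    {"rx": 0, "ry": 0, "rz": 0.1, "x": 0.2, "y": -0.1, "z": 17.5, "claw": -1},
    {"rx": 0, "ry": 0, "rz": 0.1, "x": 0.2, "y": -0.1, "z": 19, "claw": -1}
  ],
  "newtons": 40
}}

```text
t: 1.65
ee_pos: [0.5258, 0.2739, 0.0075]
eef_rot: [-0.001, 0.582, 0.813, -0.002]
contact_force: [-0.5, -0.9, -0.2]
finger_gap: 0.0854
```

>>> {"method": "drive_tool", "body": {
  "plan": [
    {"rx": 0, "ry": 0, "rz": 0, "x": 0, "y": 0, "z": 0, "claw": 0.0},
    {"rx": 0, "ry": 0, "rz": 0, "x": 0, "y": 0, "z": 0, "claw": 0.3},
    {"rx": 0, "ry": 0, "rz": 0, "x": 0, "y": 0, "z": 0, "claw": 1},
    {"rx": 0, "ry": 0, "rz": 0, "x": 0, "y": 0, "z": 0, "claw": 1},
    {"rx": 0, "ry": 0, "rz": 0, "x": 0, "y": 0, "z": 0, "claw": 1}
  ],
  "newtons": 40
}}

```text
t: 2.15
ee_pos: [0.5298, 0.2749, 0.0138]
eef_rot: [0.001, 0.583, 0.813, 0.002]
contact_force: [-1.4, 0.3, 6.6]
finger_gap: 0.0361
```

>>> {"method": "drive_tool", "body": {
  "plan": [
    {"rx": 0, "ry": 0, "rz": 0, "x": 0, "y": 0, "z": -0.5, "claw": 1},
    {"rx": 0, "ry": 0, "rz": 0, "x": 0, "y": 0, "z": -2.5, "claw": 1},
    {"rx": 0, "ry": 0, "rz": 0, "x": 0, "y": 0, "z": -5.5, "claw": 1},
    {"rx": 0, "ry": 0, "rz": 0, "x": 0, "y": 0, "z": -8, "claw": 1},
    {"rx": 0, "ry": 0, "rz": 0, "x": 0, "y": 0, "z": -9, "claw": 1}
  ]
}}

```text
t: 2.65
ee_pos: [0.5297, 0.2746, 0.1046]
eef_rot: [0.001, 0.583, 0.813, 0.002]
contact_force: [0.1, 0.1, -2.1]
finger_gap: 0.0359
```

```bash
python3 - <<'E'
from h import *
st=manip.state();C=cam("wrist",st);im=imaging.grab_frame("wrist");cv2.imwrite("pics/w2.png",im)
print(st["ee_pos"],st["finger_gap"],st["contact_force"])
delta([.506,-.023,.12],-0.5,st)
E
```

```text
[0.52971906 0.27458494 0.10464111] 0.035898366920128745 [ 0.14030488  0.11829783 -2.13735538]
shift cm [-27.42 -11.79  -1.6 ] turn deg [ 0.22 -0.07 19.22]
```

>>> {"method": "drive_tool", "body": {
  "plan": [
    {"rx": 0, "ry": 0, "rz": 3, "x": -3.9, "y": -1.7, "z": -0.5, "claw": 1},
    {"rx": 0, "ry": 0, "rz": 7, "x": -8, "y": -3.4, "z": -1, "claw": 1},
    {"rx": 0, "ry": 0, "rz": 11, "x": -12, "y": -5.2, "z": -1.6, "claw": 1},
    {"rx": 0, "ry": 0, "rz": 15, "x": -16, "y": -6.9, "z": -1.6, "claw": 1},
    {"rx": 0, "ry": 0, "rz": 19.2, "x": -20, "y": -8.6, "z": -1.6, "claw": 1}
  ]
}}

```text
t: 3.2
ee_pos: [0.5107, 0.0555, 0.1163]
eef_rot: [-0.0, 0.711, 0.703, -0.0]
contact_force: [1.2, 0.3, -2.7]
finger_gap: 0.0358
```

```bash
python3 - <<'E'
from h import *
st=manip.state()
print(st["ee_pos"],st["finger_gap"],st["contact_force"])
delta([.506,-.023,.12],-0.5,st)
E
```

```text
[0.5106818  0.05547934 0.11633624] 0.0357973162824696 [ 1.16399011  0.30316761 -2.65776679]
shift cm [-7.85 -0.38 -0.36] turn deg [-0.05  0.01 -0.12]
```

>>> {"method": "drive_tool", "body": {
  "plan": [
    {"rx": 0, "ry": 0, "rz": 0, "x": -4, "y": -0.2, "z": -0.3, "claw": 1},
    {"rx": 0, "ry": 0, "rz": 0, "x": -7, "y": -0.4, "z": -0.3, "claw": 1},
    {"rx": 0, "ry": 0, "rz": 0, "x": -7.8, "y": -0.4, "z": -0.3, "claw": 1},
    {"rx": 0, "ry": 0, "rz": 0, "x": -7.8, "y": -0.4, "z": -0.3, "claw": 1}
  ]
}}

```text
t: 3.6
ee_pos: [0.5064, -0.0218, 0.1194]
eef_rot: [-0.0, 0.711, 0.703, -0.0]
contact_force: [0.5, 0.4, -2.6]
finger_gap: 0.0357
```

```bash
python3 - <<'E'
from h import *
st=manip.state();im=imaging.grab_frame("wrist");cv2.imwrite("pics/w3.png",im)
print(st["ee_pos"],st["eef_rot"],st["qvel"].round(3))
s=imaging.grab_frame("side");C=cam("side");uv=proj(C,[.5,-.02,.05])[0].astype(int);print(uv)
cv2.imwrite("pics/s3.png",s)
W=cam("wrist",st);print(proj(W,[[.506,-.003,.012],[.506,.028,.0365]]))
E
```

```text
[ 0.50640861 -0.02180675  0.1193888 ] [-4.35822837e-04  7.10787306e-01  7.03406757e-01 -3.87815599e-04] [0.041 0.002 0.008 0.003 0.007 0.022]
[252 224]
[[272.58799022 180.32810089]
 [271.95426096 140.01789913]]
```

View pics/w3.png

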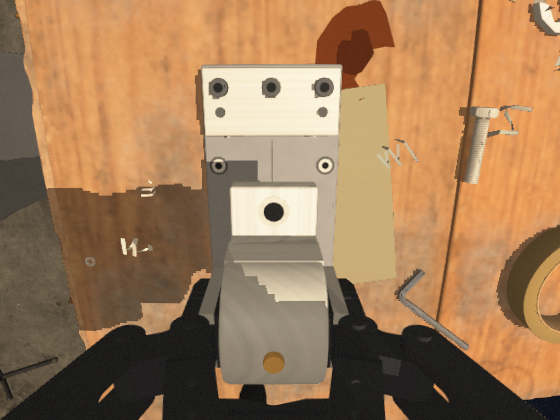

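Wrist view: block top corners are at (202,67), (340,67), (204,135) and (341,135), with the plate's centre line at column 271. The held housing's front foot edge runs from (231,184) to (317,184), with its hole at (274,211). It is aligned and upright.

```bash
python3 - <<'E'
from h import *
st=manip.state();W=cam("wrist",st);p=lambda u,v,z:onz(W,(u,v),z)
fl,fr,bl,br=p(204,135.5,.0365),p(341,135.5,.0365),p(202,67,.0365),p(340,67,.0365)
print("front",fl,fr,"back",bl,br,"mid",(fl+fr)/2,"yaw",np.degrees(np.arctan2((fr-fl)[1],(fr-fl)[0])),np.linalg.norm(fr-fl),np.degrees(np.arctan2(-(fl-bl)[0],(fl-bl)[1])))
c1,c2=p(271.5,140,.012),p(271.5,182,.012);print("line",c1,c2)
print("screws",p(219,165.5,.012),p(325.5,165.5,.012))
zt=st["ee_pos"][2]-.0138+.010
a,b,h=p(231,184,zt),p(317,184,zt),p(274,211.5,zt)
print("foot",a,b,np.linalg.norm(a-b),"hole",h,"centre from hole",h-[0,.0345,0],"from edge",(a+b)/2-[0,.045,0])
E
```

```text
front [0.465623   0.03266448 0.0365    ] [0.54739767 0.03200945 0.0365    ] back [0.46674601 0.07157224 0.0365    ] [0.54521999 0.07092213 0.0365    ] mid [0.50651033 0.03233697 0.0365    ] yaw -0.4589409634751799 0.08177729522354125 178.34669741746913
line [0.50575282 0.02604205 0.012     ] [ 0.50548513 -0.00265761  0.012     ]
screws [0.47004994 0.00917471 0.012     ] [0.54214496 0.00859749 0.012     ]
foot [0.48991427 0.02345275 0.1158652 ] [0.52444892 0.0231785  0.1158652 ] 0.0345357412739694 hole [0.50709513 0.01164079 0.1158652 ] centre from hole [ 0.50709513 -0.02285921  0.1158652 ] from edge [ 0.5071816  -0.02168437  0.1158652 ]
```

>>> {"method": "drive_tool", "body": {
  "plan": [
    {"rx": 0, "ry": 0, "rz": 0, "x": 0, "y": -0.08, "z": 2.5, "claw": 1},
    {"rx": 0, "ry": 0, "rz": 0, "x": 0, "y": -0.08, "z": 5.5, "claw": 1},
    {"rx": 0, "ry": 0, "rz": 0, "x": 0, "y": -0.08, "z": 7.5, "claw": 1},
    {"rx": 0, "ry": 0, "rz": 0, "x": 0, "y": -0.08, "z": 8.2, "claw": 1},
    {"rx": 0, "ry": 0, "rz": 0, "x": 0, "y": -0.08, "z": 8.2, "claw": 1}
  ]
}}

```text
t: 4.2
ee_pos: [0.5054, -0.0199, 0.0374]
eef_rot: [-0.001, 0.71, 0.705, -0.001]
contact_force: [0.5, 0.0, -2.9]
finger_gap: 0.0357
```

```bash
python3 - <<'E'
from h import *
st=manip.state();im=imaging.grab_frame("wrist");cv2.imwrite("pics/w4.png",im)
print(st["ee_pos"],st["contact_force"])
s=imaging.grab_frame("side")
v=np.hstack([im[60:400,130:420],cv2.resize(s[180:300,190:310],None,fx=340/120,fy=340/120,interpolation=cv2.INTER_CUBIC)])
cv2.imwrite("pics/v4.png",v);print(v.shape)
E
```

```text
[ 0.50544137 -0.01985345  0.03742414] [ 0.5130068   0.01667343 -2.87682835]
(340, 630, 3)
```

View pics/v4.png

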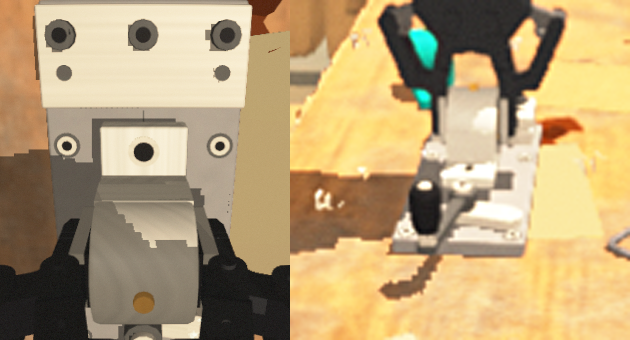

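Clear and aligned: front foot edge at crop row 124, block's front edge at row 107. Lowering gently.

>>> {"method": "drive_tool", "body": {
  "plan": [
    {"rx": 0, "ry": 0, "rz": 0, "x": -0.1, "y": 0, "z": 0.4, "claw": 1},
    {"rx": 0, "ry": 0, "rz": 0, "x": -0.1, "y": 0, "z": 0.6, "claw": 1},
    {"rx": 0, "ry": 0, "rz": 0, "x": -0.1, "y": 0, "z": 0.7, "claw": 1},
    {"rx": 0, "ry": 0, "rz": 0, "x": -0.1, "y": 0, "z": 0.8, "claw": 1},
    {"rx": 0, "ry": 0, "rz": 0, "x": -0.1, "y": 0, "z": 0.8, "claw": 1}
  ]
}}

```text
t: 4.8
ee_pos: [0.506, -0.0219, 0.0303]
eef_rot: [-0.0, 0.71, 0.704, 0.0]
contact_force: [0.5, -0.4, -2.7]
finger_gap: 0.0358
```

>>> {"method": "drive_tool", "body": {
  "plan": [
    {"rx": 0, "ry": 0, "rz": 0, "x": 0, "y": 0, "z": 0.1, "claw": 1},
    {"rx": 0, "ry": 0, "rz": 0, "x": 0, "y": 0, "z": 0.2, "claw": 1},
    {"rx": 0, "ry": 0, "rz": 0, "x": 0, "y": 0, "z": 0.3, "claw": 1},
    {"rx": 0, "ry": 0, "rz": 0, "x": 0, "y": 0, "z": 0.35, "claw": 1},
    {"rx": 0, "ry": 0, "rz": 0, "x": 0, "y": 0, "z": 0.35, "claw": 1}
  ]
}}

```text
t: 5.3
ee_pos: [0.5059, -0.0218, 0.0267]
eef_rot: [-0.0, 0.71, 0.704, -0.0]
contact_force: [-0.9, 0.1, -3.2]
finger_gap: 0.0358
```

>>> {"method": "drive_tool", "body": {
  "plan": [
    {"rx": 0, "ry": 0, "rz": 0, "x": 0, "y": 0, "z": 0.05, "claw": 1},
    {"rx": 0, "ry": 0, "rz": 0, "x": 0, "y": 0, "z": 0.1, "claw": 1},
    {"rx": 0, "ry": 0, "rz": 0, "x": 0, "y": 0, "z": 0.13, "claw": 1},
    {"rx": 0, "ry": 0, "rz": 0, "x": 0, "y": 0, "z": 0.13, "claw": 1}
  ]
}}

```text
t: 5.7
ee_pos: [0.506, -0.0219, 0.0258]
eef_rot: [0.0, 0.71, 0.704, 0.0]
contact_force: [-2.2, -0.8, 1.2]
finger_gap: 0.0356
```

Seated on the plate at the expected height, with about 4 N taken up. Now sliding in.

>>> {"method": "drive_tool", "body": {
  "plan": [
    {"rx": 0, "ry": 0, "rz": 0, "x": 0.3, "y": 0, "z": 0, "claw": 1},
    {"rx": 0, "ry": 0, "rz": 0, "x": 0.6, "y": 0, "z": 0, "claw": 1},
    {"rx": 0, "ry": 0, "rz": 0, "x": 0.9, "y": 0, "z": 0, "claw": 1},
    {"rx": 0, "ry": 0, "rz": 0, "x": 1.2, "y": 0, "z": 0, "claw": 1},
    {"rx": 0, "ry": 0, "rz": 0, "x": 1.2, "y": 0, "z": 0, "claw": 1}
  ]
}}

```text
t: 6.2
ee_pos: [0.5063, -0.0093, 0.0257]
eef_rot: [0.0, 0.71, 0.704, 0.0]
contact_force: [0.5, 0.4, 2.9]
finger_gap: 0.0355
```

>>> {"method": "drive_tool", "body": {
  "plan": [
    {"rx": 0, "ry": 0, "rz": 0, "x": 0.2, "y": 0, "z": 0, "claw": 1},
    {"rx": 0, "ry": 0, "rz": 0, "x": 0.4, "y": 0, "z": 0, "claw": 1},
    {"rx": 0, "ry": 0, "rz": 0, "x": 0.55, "y": 0, "z": 0, "claw": 1},
    {"rx": 0, "ry": 0, "rz": 0, "x": 0.65, "y": 0, "z": 0, "claw": 1},
    {"rx": 0, "ry": 0, "rz": 0, "x": 0.65, "y": 0, "z": 0, "claw": 1}
  ]
}}

```text
t: 6.7
ee_pos: [0.5063, -0.0033, 0.0257]
eef_rot: [0.0, 0.71, 0.704, 0.0]
contact_force: [0.3, -2.1, 5.9]
finger_gap: 0.036
```

>>> {"method": "drive_tool", "body": {
  "plan": [
    {"rx": 0, "ry": 0, "rz": 0, "x": 0.08, "y": 0, "z": -0.03, "claw": 1},
    {"rx": 0, "ry": 0, "rz": 0, "x": 0.16, "y": 0, "z": -0.03, "claw": 1},
    {"rx": 0, "ry": 0, "rz": 0, "x": 0.24, "y": 0, "z": -0.03, "claw": 1},
    {"rx": 0, "ry": 0, "rz": 0, "x": 0.3, "y": 0, "z": -0.03, "claw": 1},
    {"rx": 0, "ry": 0, "rz": 0, "x": 0.3, "y": 0, "z": -0.03, "claw": 1}
  ]
}}

```text
t: 7.2
ee_pos: [0.5061, -0.0002, 0.0258]
eef_rot: [-0.0, 0.71, 0.704, 0.0]
contact_force: [1.0, -2.8, 3.5]
finger_gap: 0.036
```

>>> {"method": "drive_tool", "body": {
  "plan": [
    {"rx": 0, "ry": 0, "rz": 0, "x": 0.05, "y": 0, "z": 0, "claw": 1},
    {"rx": 0, "ry": 0, "rz": 0, "x": 0.1, "y": 0, "z": 0, "claw": 1},
    {"rx": 0, "ry": 0, "rz": 0, "x": 0.15, "y": 0, "z": 0, "claw": 1},
    {"rx": 0, "ry": 0, "rz": 0, "x": 0.15, "y": 0, "z": 0, "claw": 1}
  ]
}}

```text
t: 7.6
ee_pos: [0.5061, 0.0012, 0.0257]
eef_rot: [-0.0, 0.71, 0.704, -0.0]
contact_force: [-0.2, -2.9, 3.4]
finger_gap: 0.0357
```

>>> {"method": "drive_tool", "body": {
  "plan": [
    {"rx": 0, "ry": 0, "rz": 0, "x": 0.05, "y": 0, "z": 0, "claw": 1},
    {"rx": 0, "ry": 0, "rz": 0, "x": 0.1, "y": 0, "z": 0, "claw": 1},
    {"rx": 0, "ry": 0, "rz": 0, "x": 0.15, "y": 0, "z": 0, "claw": 1},
    {"rx": 0, "ry": 0, "rz": 0, "x": 0.15, "y": 0, "z": 0, "claw": 1}
  ]
}}

```text
t: 8.0
ee_pos: [0.5062, 0.0023, 0.0258]
eef_rot: [0.0, 0.71, 0.704, -0.0]
contact_force: [0.1, -5.1, 3.6]
finger_gap: 0.0356
```

>>> {"method": "drive_tool", "body": {
  "plan": [
    {"rx": 0, "ry": 0, "rz": 0, "x": 0.04, "y": 0, "z": 0, "claw": 1},
    {"rx": 0, "ry": 0, "rz": 0, "x": 0.08, "y": 0, "z": 0, "claw": 1},
    {"rx": 0, "ry": 0, "rz": 0, "x": 0.08, "y": 0, "z": 0, "claw": 1}
  ]
}}

```text
t: 8.3
ee_pos: [0.5062, 0.0024, 0.0259]
eef_rot: [0.001, 0.71, 0.704, -0.001]
contact_force: [0.4, -9.6, 4.5]
finger_gap: 0.036
```

Stopped: commanded 0.8 mm further, no motion, and the force rose to 9.6 N, within 1 mm of the measured home. Releasing under this light push, then lifting.

>>> {"method": "drive_tool", "body": {
  "plan": [
    {"rx": 0, "ry": 0, "rz": 0, "x": 0.03, "y": 0, "z": 0, "claw": 0.1},
    {"rx": 0, "ry": 0, "rz": 0, "x": 0.0, "y": 0, "z": 0, "claw": -0.3},
    {"rx": 0, "ry": 0, "rz": 0, "x": 0, "y": 0, "z": 0, "claw": -0.6},
    {"rx": 0, "ry": 0, "rz": 0, "x": 0, "y": 0, "z": 0, "claw": -0.8},
    {"rx": 0, "ry": 0, "rz": 0, "x": 0, "y": 0, "z": 0, "claw": -0.8}
  ]
}}

```text
t: 8.8
ee_pos: [0.5061, 0.0036, 0.0257]
eef_rot: [-0.0, 0.71, 0.704, -0.0]
contact_force: [0.2, 0.6, -0.4]
finger_gap: 0.0769
```

>>> {"method": "drive_tool", "body": {
  "plan": [
    {"rx": 0, "ry": 0, "rz": 0, "x": 0, "y": 0, "z": -2, "claw": -0.8},
    {"rx": 0, "ry": 0, "rz": 0, "x": 0, "y": 0, "z": -6, "claw": -0.8},
    {"rx": 0, "ry": 0, "rz": 0, "x": 0, "y": 0, "z": -10.5, "claw": -0.8},
    {"rx": 0, "ry": 0, "rz": 0, "x": -4, "y": 0, "z": -13, "claw": -0.5},
    {"rx": 0, "ry": 0, "rz": 0, "x": -8, "y": 0, "z": -13, "claw": -0.5}
  ]
}}

```text
t: 9.3
ee_pos: [0.5073, -0.0769, 0.1603]
eef_rot: [0.003, 0.709, 0.705, 0.002]
contact_force: [-0.1, -0.6, 0.2]
finger_gap: 0.0643
```

```bash
python3 - <<'E'
from h import *
st=manip.state();im=imaging.grab_frame("wrist");cv2.imwrite("pics/w5.png",im)
print(st["ee_pos"],st["eef_rot"],st["qvel"].round(3),st["contact_force"],st["finger_gap"])
np.save("st5.npy",np.r_[st["ee_pos"],st["eef_rot"]])
W=cam("wrist",st)
print(proj(W,[[.506,.0013,.070],[.506,.0323,.0365],[.491,-.153,.073]]))
E
```

```text
[ 0.50729384 -0.0769374   0.16028791] [0.00266926 0.7090396  0.70516061 0.00205787] [-0.805  0.129  0.028 -0.052 -0.002 -0.783] [-0.08896911 -0.60046573  0.20851811] 0.06425676311300087
[[269.43623672  90.30874562]
 [269.17198924  40.94695485]
 [250.34662703 315.94553371]]
```

View pics/w5.png

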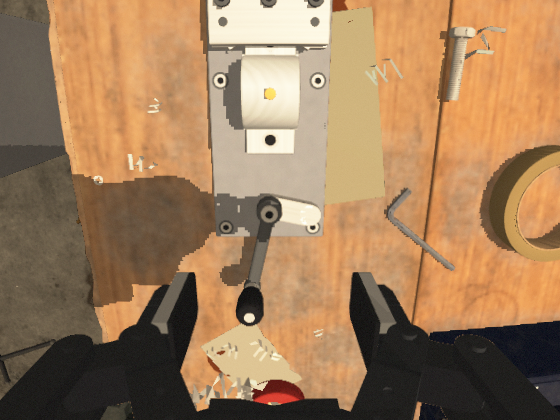

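Wrist view: the housing is released, with its rear hole at (270,141), rear foot edge near row 153 and front foot under the block (front edge at row 47). The pivot is at (269,212) and the knob cap at (249,318).

```bash
python3 - <<'E'
from h import *
s=np.load("st5.npy");S=dict(ee_pos=s[:3],eef_rot=s[3:]);W=cam("wrist",S);p=lambda u,v,z:onz(W,(u,v),z)
b=(p(208,47,.0365)+p(330,47,.0365))/2;h=p(270,140.5,.022);e=p(270,153.5,.022);pv=p(269,212,.033);k=p(249,318,.073)
g=cv2.imread("pics/w5.png")[...,0]
print("block",b,"hole",h,"gap 65.5?",b[1]-h[1],"end 76?",b[1]-e[1]);print("piv",pv,"expected y",b[1]-.0315-.087,"knob",k,"r",np.linalg.norm((k-pv)[:2]),"ang",np.degrees(np.arctan2(*(k-pv)[1::-1])))
print(g[40:56,269],g[146:160,258])
delta([k[0],k[1],.12],-0.5)
E
```

```text
block [0.50588805 0.02873939 0.0365    ] hole [ 0.50602305 -0.03556135  0.022     ] gap 65.5? 0.06430074607506528 end 76? 0.07405688000560043
piv [ 0.50485776 -0.08800906  0.033     ] expected y -0.08976060574153359 knob [ 0.48998364 -0.15474199  0.073     ] r 0.06837047933637272 ang -102.56527923423856
[218 218 211 167  82  80  41 131 223 224 219 215 228 228 204 155] [226 227 226 227 228 228 218 172 150 161 162 162 164 162]
shift cm [-7.29 -1.59  3.82] turn deg [ 0.22  0.15 -0.02]
```

>>> {"method": "drive_tool", "body": {
  "plan": [
    {"rx": 0, "ry": 0, "rz": 0, "x": -4, "y": -0.9, "z": 1.5, "claw": -0.2},
    {"rx": 0, "ry": 0, "rz": 0, "x": -7.3, "y": -1.6, "z": 3.5, "claw": -0.2},
    {"rx": 0, "ry": 0, "rz": 0, "x": -7.3, "y": -1.6, "z": 3.8, "claw": -0.2},
    {"rx": 0, "ry": 0, "rz": 0, "x": -7.3, "y": -1.6, "z": 3.8, "claw": -0.2}
  ],
  "newtons": 20
}}

```text
t: 9.75
ee_pos: [0.4883, -0.1497, 0.117]
eef_rot: [-0.001, 0.711, 0.704, -0.0]
contact_force: [-0.1, 0.7, 0.3]
finger_gap: 0.0515
```

```bash
python3 - <<'E'
from h import *
st=manip.state();im=imaging.grab_frame("wrist");cv2.imwrite("pics/w6.png",im)
print(st["ee_pos"],st["finger_gap"],st["qvel"].round(2));W=cam("wrist",st)
print(proj(W,[[.4906,-.154,.073],[.4906,-.154,.041]]))
delta([.4906,-.154,.043],-0.5,st)
E
```

```text
[ 0.48833637 -0.14971038  0.11699739] 0.05151857733230958 [ 0.03 -0.01  0.03  0.01 -0.    0.  ]
[[277.75822267 250.42837346]
 [277.20037028 228.76383333]]
shift cm [-0.43  0.24  7.4 ] turn deg [-0.08 -0.04 -0.07]
```

View pics/w6.png

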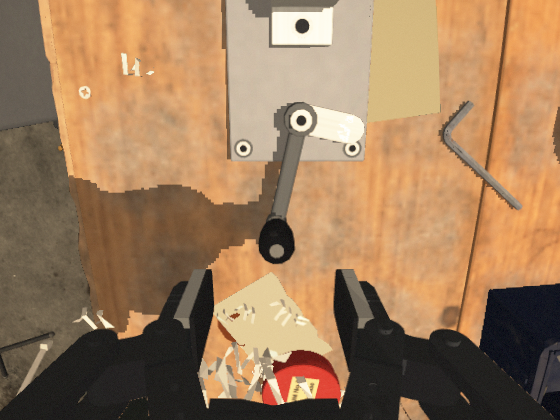

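The knob cap is at (277,251), predicted at (278,250). The fingers straddle it, so I go down and pinch.

>>> {"method": "drive_tool", "body": {
  "plan": [
    {"rx": 0, "ry": 0, "rz": 0, "x": -0.4, "y": 0.24, "z": 1, "claw": -0.2},
    {"rx": 0, "ry": 0, "rz": 0, "x": -0.4, "y": 0.24, "z": 4, "claw": -0.2},
    {"rx": 0, "ry": 0, "rz": 0, "x": -0.4, "y": 0.24, "z": 6.5, "claw": -0.2},
    {"rx": 0, "ry": 0, "rz": 0, "x": -0.4, "y": 0.24, "z": 7.3, "claw": -0.2},
    {"rx": 0, "ry": 0, "rz": 0, "x": -0.4, "y": 0.24, "z": 7.3, "claw": -0.2}
  ],
  "newtons": 20
}}

```text
t: 10.3
ee_pos: [0.491, -0.1527, 0.0439]
eef_rot: [-0.001, 0.71, 0.705, -0.0]
contact_force: [0.2, -0.5, 1.1]
finger_gap: 0.0513
```

>>> {"method": "drive_tool", "body": {
  "plan": [
    {"rx": 0, "ry": 0, "rz": 0, "x": 0, "y": 0, "z": 0, "claw": 0.3},
    {"rx": 0, "ry": 0, "rz": 0, "x": 0, "y": 0, "z": 0, "claw": 1},
    {"rx": 0, "ry": 0, "rz": 0, "x": 0, "y": 0, "z": 0, "claw": 1},
    {"rx": 0, "ry": 0, "rz": 0, "x": 0, "y": 0, "z": 0, "claw": 1}
  ],
  "newtons": 20
}}

```text
t: 10.7
ee_pos: [0.492, -0.1537, 0.0461]
eef_rot: [0.001, 0.71, 0.704, 0.001]
contact_force: [0.1, 0.5, 6.6]
finger_gap: 0.0196
```

```bash
cat > arc.py <<'E'
from h import *
import sys
st=manip.state();p=np.array(st["ee_pos"]);print(p.round(4),st["contact_force"].round(1),st["finger_gap"])
P=np.array([.5056,-.0885]);r=.068
a0=np.degrees(np.arctan2(*(p[:2]-P)[::-1]));print("r",np.linalg.norm(p[:2]-P),"ang",a0)
q=st["eef_rot"];Rt=R.from_quat([q[1],q[2],q[3],q[0]])
r0=np.linalg.norm(p[:2]-P)
for i in range(1,16):
    a=a0+7*i;rr=r0+(r-r0)*min(1,i/8)
    t=P+rr*np.array([np.cos(np.radians(a)),np.sin(np.radians(a))])
    print(round(a,1),(Rt.inv().apply(np.r_[t-p[:2],0])*100).round(2))
E
python3 arc.py
```

```text
[ 0.492  -0.1537  0.0461] [0.1 0.5 6.6] 0.019595883686525987
r 0.0665612526563491 ang -101.77054394014462
-94.8 [-0.13  0.8   0.  ]
-87.8 [-0.16  1.62  0.  ]
-80.8 [-0.09  2.43  0.01]
-73.8 [0.08 3.24 0.01]
-66.8 [0.35 4.02 0.01]
-59.8 [0.71 4.76 0.01]
-52.8 [1.16 5.45 0.01]
-45.8 [1.69 6.09 0.01]
-38.8 [2.31 6.64 0.01]
-31.8 [3.   7.11 0.01]
-24.8 [3.73 7.5  0.01]
-17.8 [4.51 7.8  0.01]
-10.8 [5.31 7.99 0.01]
-3.8 [6.14 8.09 0.01]
3.2 [6.97 8.09 0.01]
```

Knob pinched (gap 19.6 mm). Swinging along the arc, raising slightly to relieve the vertical push.

>>> {"method": "drive_tool", "body": {
  "plan": [
    {"rx": 0, "ry": 0, "rz": 0, "x": -0.13, "y": 0.8, "z": -0.1, "claw": 1},
    {"rx": 0, "ry": 0, "rz": 0, "x": -0.16, "y": 1.6, "z": -0.2, "claw": 1},
    {"rx": 0, "ry": 0, "rz": 0, "x": -0.09, "y": 2.4, "z": -0.2, "claw": 1},
    {"rx": 0, "ry": 0, "rz": 0, "x": 0.08, "y": 3.2, "z": -0.2, "claw": 1},
    {"rx": 0, "ry": 0, "rz": 0, "x": 0.08, "y": 3.2, "z": -0.2, "claw": 1}
  ]
}}

```text
t: 11.2
ee_pos: [0.5244, -0.1521, 0.0464]
eef_rot: [-0.001, 0.71, 0.704, 0.0]
contact_force: [0.1, 5.4, -1.6]
finger_gap: 0.0194
```

```bash
python3 arc.py
```

```text
[ 0.5244 -0.1521  0.0464] [ 0.1  5.4 -1.6] 0.01939195341362335
r 0.06629947579702473 ang -73.48368747165198
-66.5 [0.26 0.77 0.  ]
-59.5 [0.62 1.5  0.  ]
-52.5 [1.06 2.18 0.  ]
-45.5 [1.59 2.81 0.  ]
-38.5 [2.19 3.37 0.  ]
-31.5 [2.86 3.86 0.  ]
-24.5 [3.58 4.26 0.  ]
-17.5 [4.35 4.57 0.01]
-10.5 [5.15 4.76 0.01]
-3.5 [5.98 4.86 0.01]
3.5 [6.81 4.85 0.01]
10.5 [7.63 4.74 0.01]
17.5 [8.44 4.54 0.01]
24.5 [9.21 4.23 0.01]
31.5 [9.94 3.84 0.01]
```

>>> {"method": "drive_tool", "body": {
  "plan": [
    {"rx": 0, "ry": 0, "rz": 0, "x": 0.35, "y": 0.77, "z": 0, "claw": 1},
    {"rx": 0, "ry": 0, "rz": 0, "x": 0.72, "y": 1.5, "z": 0, "claw": 1},
    {"rx": 0, "ry": 0, "rz": 0, "x": 1.16, "y": 2.15, "z": 0, "claw": 1},
    {"rx": 0, "ry": 0, "rz": 0, "x": 1.7, "y": 2.75, "z": 0, "claw": 1},
    {"rx": 0, "ry": 0, "rz": 0, "x": 1.7, "y": 2.75, "z": 0, "claw": 1}
  ]
}}

```text
t: 11.7
ee_pos: [0.5521, -0.1355, 0.0467]
eef_rot: [0.0, 0.71, 0.704, 0.0]
contact_force: [1.0, 0.7, -4.4]
finger_gap: 0.0198
```

```bash
python3 arc.py
```

```text
[ 0.5521 -0.1355  0.0467] [ 1.   0.7 -4.4] 0.019753636465160786
r 0.06613578918625994 ang -45.27529854340621
-38.3 [0.59 0.55 0.  ]
-31.3 [1.25 1.03 0.  ]
-24.3 [1.96 1.42 0.  ]
-17.3 [2.72 1.73 0.  ]
-10.3 [3.51 1.94 0.  ]
-3.3 [4.33 2.06 0.  ]
3.7 [5.15 2.07 0.  ]
10.7 [5.98 1.98 0.  ]
17.7 [6.78 1.77 0.  ]
24.7 [7.55 1.47 0.  ]
31.7 [8.28 1.07 0.  ]
38.7 [8.96 0.58 0.  ]
45.7 [9.57 0.02 0.  ]
52.7 [10.11 -0.61 -0.  ]
59.7 [10.56 -1.3  -0.  ]
```

>>> {"method": "drive_tool", "body": {
  "plan": [
    {"rx": 0, "ry": 0, "rz": 0, "x": 0.58, "y": 0.53, "z": 0.1, "claw": 1},
    {"rx": 0, "ry": 0, "rz": 0, "x": 1.24, "y": 1.0, "z": 0.1, "claw": 1},
    {"rx": 0, "ry": 0, "rz": 0, "x": 1.95, "y": 1.36, "z": 0.1, "claw": 1},
    {"rx": 0, "ry": 0, "rz": 0, "x": 2.7, "y": 1.65, "z": 0.1, "claw": 1},
    {"rx": 0, "ry": 0, "rz": 0, "x": 2.7, "y": 1.65, "z": 0.1, "claw": 1}
  ]
}}

```text
t: 12.2
ee_pos: [0.5691, -0.1083, 0.0465]
eef_rot: [0.001, 0.71, 0.705, 0.001]
contact_force: [5.6, 0.5, 1.4]
finger_gap: 0.0192
```

```bash
python3 arc.py|head -6
```

```text
[ 0.5691 -0.1083  0.0465] [5.6 0.5 1.4] 0.019215886430516863
r 0.06653822193632632 ang -17.27887312667487
-10.3 [0.79 0.21 0.  ]
-3.3 [1.6  0.31 0.  ]
3.7 [2.41 0.32 0.  ]
10.7 [3.23 0.23 0.  ]
```

>>> {"method": "drive_tool", "body": {
  "plan": [
    {"rx": 0, "ry": 0, "rz": 0, "x": 0.4, "y": 0.2, "z": 0, "claw": 1},
    {"rx": 0, "ry": 0, "rz": 0, "x": 0.8, "y": 0.29, "z": 0, "claw": 1},
    {"rx": 0, "ry": 0, "rz": 0, "x": 1.15, "y": 0.35, "z": 0, "claw": 1},
    {"rx": 0, "ry": 0, "rz": 0, "x": 1.4, "y": 0.38, "z": 0, "claw": 1},
    {"rx": 0, "ry": 0, "rz": 0, "x": 1.4, "y": 0.38, "z": 0, "claw": 1}
  ]
}}

```text
t: 12.7
ee_pos: [0.5722, -0.0948, 0.0462]
eef_rot: [0.0, 0.71, 0.704, 0.001]
contact_force: [5.2, -0.2, 5.5]
finger_gap: 0.0196
```

>>> {"method": "drive_tool", "body": {
  "plan": [
    {"rx": 0, "ry": 0, "rz": 0, "x": 0.2, "y": 0.1, "z": -0.1, "claw": 1},
    {"rx": 0, "ry": 0, "rz": 0, "x": 0.4, "y": 0.12, "z": -0.1, "claw": 1},
    {"rx": 0, "ry": 0, "rz": 0, "x": 0.5, "y": 0.12, "z": -0.1, "claw": 1},
    {"rx": 0, "ry": 0, "rz": 0, "x": 0.5, "y": 0.12, "z": -0.1, "claw": 1}
  ]
}}

```text
t: 13.1
ee_pos: [0.5726, -0.09, 0.0464]
eef_rot: [-0.0, 0.71, 0.704, -0.0]
contact_force: [3.1, -0.4, -0.7]
finger_gap: 0.0199
```

>>> {"method": "drive_tool", "body": {
  "plan": [
    {"rx": 0, "ry": 0, "rz": 0, "x": 0.1, "y": 0.03, "z": 0, "claw": 1},
    {"rx": 0, "ry": 0, "rz": 0, "x": 0.2, "y": 0.03, "z": 0, "claw": 1},
    {"rx": 0, "ry": 0, "rz": 0, "x": 0.25, "y": 0.03, "z": 0, "claw": 1},
    {"rx": 0, "ry": 0, "rz": 0, "x": 0.25, "y": 0.03, "z": 0, "claw": 1}
  ]
}}

```text
t: 13.5
ee_pos: [0.5727, -0.0877, 0.0464]
eef_rot: [-0.0, 0.71, 0.704, -0.0]
contact_force: [0.8, -1.5, -1.6]
finger_gap: 0.0196
```

>>> {"method": "drive_tool", "body": {
  "plan": [
    {"rx": 0, "ry": 0, "rz": 0, "x": 0.08, "y": 0, "z": 0, "claw": 1},
    {"rx": 0, "ry": 0, "rz": 0, "x": 0.16, "y": 0, "z": 0, "claw": 1},
    {"rx": 0, "ry": 0, "rz": 0, "x": 0.24, "y": 0, "z": 0, "claw": 1},
    {"rx": 0, "ry": 0, "rz": 0, "x": 0.24, "y": 0, "z": 0, "claw": 1}
  ]
}}

```text
t: 13.9
ee_pos: [0.5727, -0.0852, 0.0465]
eef_rot: [-0.0, 0.71, 0.704, -0.0]
contact_force: [-1.8, -1.0, -1.3]
finger_gap: 0.0198
```

>>> {"method": "drive_tool", "body": {
  "plan": [
    {"rx": 0, "ry": 0, "rz": 0, "x": 0.05, "y": 0, "z": 0, "claw": 1},
    {"rx": 0, "ry": 0, "rz": 0, "x": 0.1, "y": 0, "z": 0, "claw": 1},
    {"rx": 0, "ry": 0, "rz": 0, "x": 0.15, "y": 0, "z": 0, "claw": 1},
    {"rx": 0, "ry": 0, "rz": 0, "x": 0.15, "y": 0, "z": 0, "claw": 1}
  ]
}}

```text
t: 14.3
ee_pos: [0.5728, -0.084, 0.0465]
eef_rot: [-0.0, 0.71, 0.704, -0.0]
contact_force: [-3.2, -2.5, -2.4]
finger_gap: 0.0197
```

>>> {"method": "drive_tool", "body": {
  "plan": [
    {"rx": 0, "ry": 0, "rz": 0, "x": 0.05, "y": -0.03, "z": 0, "claw": 1},
    {"rx": 0, "ry": 0, "rz": 0, "x": 0.1, "y": -0.03, "z": 0, "claw": 1},
    {"rx": 0, "ry": 0, "rz": 0, "x": 0.1, "y": -0.03, "z": 0, "claw": 1}
  ]
}}

```text
t: 14.6
ee_pos: [0.5727, -0.0838, 0.0466]
eef_rot: [0.0, 0.71, 0.704, -0.001]
contact_force: [-2.3, -7.5, -3.9]
finger_gap: 0.0196
```

The end stop is reached: no motion, force 2.5 → 7.5 N. Letting go and clearing away.

>>> {"method": "drive_tool", "body": {
  "plan": [
    {"rx": 0, "ry": 0, "rz": 0, "x": -0.08, "y": 0, "z": 0, "claw": 0.3},
    {"rx": 0, "ry": 0, "rz": 0, "x": -0.08, "y": 0, "z": 0, "claw": -0.2},
    {"rx": 0, "ry": 0, "rz": 0, "x": -0.08, "y": 0, "z": 0, "claw": -0.2},
    {"rx": 0, "ry": 0, "rz": 0, "x": -0.08, "y": 0, "z": -1, "claw": -0.2},
    {"rx": 0, "ry": 0, "rz": 0, "x": -0.08, "y": 0, "z": -4, "claw": -0.2}
  ]
}}

```text
t: 15.1
ee_pos: [0.5715, -0.0833, 0.0853]
eef_rot: [-0.002, 0.71, 0.704, -0.001]
contact_force: [-0.0, -0.3, -0.4]
finger_gap: 0.0511
```

>>> {"method": "drive_tool", "body": {
  "plan": [
    {"rx": 0, "ry": 0, "rz": 0, "x": 0, "y": 0, "z": -4, "claw": -0.2},
    {"rx": 0, "ry": 0, "rz": 0, "x": 0, "y": -3, "z": -8, "claw": -0.2},
    {"rx": 0, "ry": 0, "rz": 0, "x": -3, "y": -6.5, "z": -10, "claw": -0.2},
    {"rx": 0, "ry": 0, "rz": 0, "x": -3, "y": -6.5, "z": -10, "claw": -0.2},
    {"rx": 0, "ry": 0, "rz": 0, "x": -3, "y": -6.5, "z": -10, "claw": -0.2}
  ]
}}

```text
t: 15.6
ee_pos: [0.5079, -0.1136, 0.1884]
eef_rot: [0.001, 0.71, 0.704, 0.001]
contact_force: [-0.0, -0.1, -0.8]
finger_gap: 0.0512
```

```bash
python3 - <<'E'
from h import *
st=manip.state();im=imaging.grab_frame("wrist");cv2.imwrite("pics/w7.png",im)
print(st["ee_pos"],st["eef_rot"],st["contact_force"],st["t"])
np.save("st7.npy",np.r_[st["ee_pos"],st["eef_rot"]])
E
```

```text
[ 0.50785301 -0.11357001  0.18844929] [0.00121239 0.71043779 0.7037583  0.00097045] [-0.04273178 -0.09106063 -0.7910536 ] 15.6
```

View pics/w7.png

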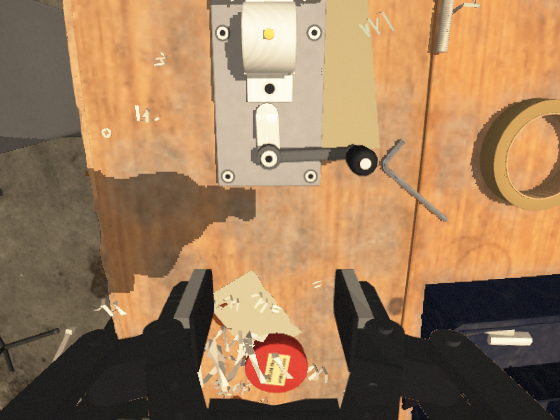

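Cam shut: handle towards +x with the knob at (364,162), pivot at (269,157), and the nose against the rear foot's end at row 102. One last numeric check, then I hand in.

```bash
python3 - <<'E'
from h import *
s=np.load("st7.npy");W=cam("wrist",dict(ee_pos=s[:3],eef_rot=s[3:]));p=lambda u,v,z:onz(W,(u,v),z)
pv=p(269,157,.033);k=p(364.5,162.5,.073);h=p(269.5,89,.022)
a=np.degrees(np.arctan2(*(k-pv)[1::-1]))
print("r",np.linalg.norm((k-pv)[:2]),"ang",a,"joint",2.094+np.radians(a+.5),"hole-pivot 53?",h[1]-pv[1],"world hole",h)
if -3<a<5: print(manip.hand_in())
E
```

```text
r 0.06713617146910723 ang 2.7303163457826076 joint 2.150379656114898 hole-pivot 53? 0.05221700967869234 world hole [ 0.50616117 -0.0355601   0.022     ]
the job is handed in; nothing more can be done
None
```

The aluminium housing is loaded in the fixture, fully home against the stop, with the cam lever shut behind it. The job is handed in at about 15.7 s of the 64 s allowed.

- **Loading:** I set the silver housing on the plate near the load point, slid it under the overhang to the stop and let go. The highest force I read was about 10 N, at the stop.
- **Cam:** I pinched the knob and swung the lever round to its end stop (7.5 N at the knob), then let go and backed the arm away. The turquoise look-alike, tools, bolt and tin were not touched.

**Last checks:**
- **Lever angle:** it measures about 2.15 rad, which is shut at its end stop (2.14). The small excess is measurement error.
- **Housing position:** the rear-foot hole is 52.2 mm from the pivot (53 expected). Its measured world y is the same before and after the cam was shut.
- **Overhang gap:** after release, the overhang edge was 64.3 mm from that hole (65.5 expected). Both gaps fall short by about 1 mm, within camera accuracy.
- **No disagreement:** no check failed. The force readings were taken only at the end of each move, so brief peaks in between were not seen.

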